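Scan the repair label, then offer the heavier choke to the power unit

ROBOT

A 7-joint arm with a two-finger parallel gripper is mounted at the origin on the work surface. World frame = base frame: x ahead of the robot, y to its left, z up, the work surface at z = 0. Lengths are in m, angles in rad, forces in N, time in s.
With the tool pointing down it reaches from about 0.425 to 0.875 m from the base axis. Payload 8.4 kg.
Tool frame: the origin (TCP) lies midway between the tips of the shut fingers; the grasp point (between the pads) lies 19 mm behind it (bot.grip_point_offset is the distance from the TCP to the grasp point, in m); z points along the fingers, y is the direction in which the jaws open and shut (so a half turn about z gives the same grasp; the last joint's range is limited). The gripper opens to 85 mm and grips with 20 to 120 N. Pads are 22 mm wide; open, the fingers measure 114 mm over their backs; the gripper's body (76 mm by 85 mm) begins 54 mm behind the grasp point. The pads swing forward as they close: fully open they stand 13 mm farther back than shut.
Start: joints at [-1.43, 0.333, 0.04, 1.465, -0.013, 1.343, -0.059], TCP at [0.154, 0.631, 0.231] pointing down, gripper open.
Joint ranges: [-2.58, 2.58], [-0.38, 2.09], [-1.3, 1.39], [0.25, 2.4], [-1.5, 4.64], [0.08, 2.09], [-2.65, 2.65]. Speed limits (rad/s): [2.22, 2.22, 2.79, 2.79, 3.14, 3.14, 3.14].

INTERFACE

Orientations are given as a rotation vector (axis times angle).
In Python, from workcell import bot gives the robot as it stands.
- The arm moves only by the shell command python3 -m handwheel 'ROWS' [OPENING] [FORCE]. ROWS is JSON, one flat list of numbers, 4 for each row, row after row: the shift along the tool's x, y, z as a fraction of full scale, then the turn about the tool's z as a fraction of full scale. A call has exactly 8 rows; each row shifts and turns the commanded pose from where the row before left it, along the tool's axes as they then stand; what a row does not reach is not made up. Full scale, the value 1, is 0.025 m for a shift and 60 degrees for a turn. A row lasts 1/12 s, in which the tool goes at most 41.7 mm and 7.16 degrees, less where a joint would pass 70% of its speed; a pose out of reach is approached as far as the arm can. A call with a number of a shift or a turn outside -1 to 1 is refused whole. A call with a gripper value outside its range is refused whole. OPENING is the opening, from 0 (shut) to 1 (fully open), set as the call begins (- or left out, the last holds). The fingers move at their own pace and stop on an object; FORCE is the grip in N (left out, the last holds). Time passes only in rows, so rows that do not move let the fingers close, or fill a call up. It gives the time, the measured TCP pose, the force and the opening at its end, in the units of the state.
- bot.get_state(): the state, without advancing time (a new reading comes with each control period).
- bot.get_image(name): name is "scene" or "side" or "wrist"; returns a dict with "image" (420x560x3 uint8, red, green, blue), "mtx" (3x3 intrinsics, pixels), "pose" (4x4, takes a point from camera to world coordinates); the wrist camera has in their place "tool_from_camera" (4x4, takes a point from camera to tool coordinates, whose origin is the TCP and whose axes are the flange's). Camera axes: x right, y up, looking along -z (the intrinsics and any distortion apply to the point x, -y, -z); pixel columns grow to the right and rows downward; lengths in m; the calibration is good to about 2 mm. A picture is of the moment at which its call begins: read the wrist's pose just before it. There is no depth.
- bot.hand_in(): hands the job in, once; it reports no verdict.
Trained networks look in the newest picture that a camera, given by its name, has taken for a name from the list of things; names that differ only in an ending like _2 or _b are one class to them, and where a whole thing is asked for, a point or a joint stands for the part that bears it (a point fixed in the world has none). Each returns a list of dicts, best first, with "conf" (0 to 1); they miss things now and then, are a little off and sometimes report something else, mostly with a low value. They report only what shows in the picture. A call takes as long as a camera call.
- bot.recognise(name, camera): "xyz" ([x, y, z] in m, in the coordinates of the camera as it stood for that picture, good to about 4 mm: the middle of the surface that is visible of it).
- bot.outline_of(name, camera): "region" (420x560 bool, what is visible of it).
The state is a dict: "clock": time; "joint_pos": joint angles; "dq": joint speeds; "tau": joint torques, N m; "position": TCP position; "tool_rot": TCP orientation; "wrist_force": force on the tool from outside, world axes, zero at the start; "wrist_torque": the same for the moment, N m; "grip_width": opening from 0.0 (shut) to 1.0 (fully open).
Only numpy, scipy, OpenCV 4.12 (cv2) and the standard library are available. Lean on these libraries where they do the work, as an engineer would, in place of code of your own. Each camera call takes 0.05 s, during which the arm holds its last target. There are 200 camera calls.

TASK

Open the repair job by picking up the upright scanner and aiming its mouth squarely at the middle of the label on the power unit's sloping front, a few centimetres off, steady for a full second, then stand it back upright on the middle of its round pad. Now judge the two look-alike chokes on the mat by weight: lift the left one a few centimetres clear, hold it a second and stand it back on the mat, then lift the right one likewise. Finish while holding only the heavier one, upright, still and centred a few centimetres above the bare round seat on the unit without touching it, the lighter one left standing on the mat, and leave the spool, jar and screwdriver alone.

Things in the scene. Friction and masses are not known exactly. Their poses are not given: they have to be found in the camera images.
- scanner: cordless grey stick scanner standing upright, 120 mm high: black-rimmed mouth 52 mm across at the bottom (straight for 12 mm, then tapering up to 45 mm height), round grip 34 mm across from 45 to 112 mm height; 0.16 kg. Origin at the centre of the mouth (its underside), z up through the grip; it looks along its own -z
- pad: round grey pad, 110 mm across, 4 mm thick, fixed to the bench, the scanner stands near its middle at the start. Origin at the centre of its underside, on the bench
- unit: opened power unit, fixed to the bench in an episode, 200 mm wide (its y) and about 200 mm deep (its x). Origin on the bench below its middle; x points to its rear (away from the robot at yaw 0). Its front 75 mm is an aluminium panel sloping 25 degrees down towards the robot; behind is a green circuit board 70 mm above the bench with low parts, two heat-sink bars at its left and right edges reach 90 mm above the bench
- label: white paper label 44 x 60 mm with black bars in the middle of the sloping panel. Origin at its centre on the panel, z is the panel's outward normal (up and towards the front, 25 degrees from vertical), y along its 60 mm side
- seat (a point): centre of the top face of the bare round aluminium seat (64 mm across) on the circuit board, 74 mm above the bench; nothing higher than 90 mm above the bench on the unit. Axes as the unit's
- mat: fixed light grey mat on the bench, 130 mm (x) by 200 mm (y), 4 mm thick; both chokes stand on it, about 110 mm apart along its y. Origin at the centre of its underside, z up
- choke_left: left choke (towards +y at the start): upright black plastic drum, outside 48 mm across and 60 mm high, with two small brass terminal studs (10 mm high, 18 mm apart) on top; origin at the centre of its underside, z up through it. Grip it round the drum below the studs. A twin of the other choke by look; one of the two (either one, it changes) weighs about 0.6 kg, the other about 0.3 kg. A core inside has 2 mm of play.
- choke_right: right choke (towards -y at the start): upright black plastic drum, outside 48 mm across and 60 mm high, with two small brass terminal studs (10 mm high, 18 mm apart) on top; origin at the centre of its underside, z up through it. Grip it round the drum below the studs. A twin of the other choke by look; one of the two (either one, it changes) weighs about 0.6 kg, the other about 0.3 kg. A core inside has 2 mm of play.
- spool: bystander: white plastic spool standing upright, 56 mm across, 40 mm high; origin at the centre of its underside
- jar: bystander: amber jar, 52 mm across, 60 mm high; origin at the centre of its underside
- driver: bystander: screwdriver 170 mm long with an orange handle lying crosswise on the bench behind the unit; origin at about its middle, on its underside

How it is judged:
By the outcome, as a careful person would: the job done as asked, in the order asked, and still so for the second after the job is handed in, while the arm keeps its last pose, push and grip.
It also fails if it takes over 72 s, if anything falls off the work surface, if the arm or the gripper's body presses on something with over 40 N, if the wrist force passes 120 N, or if a joint passes its speed limit or range.

## Working session

There is one attempt and no reset: what is moved stays moved. The work goes in short steps, Python scripts to look and compute and a shell command to move; the robot and the scene stay as the last step left them, time stands still between calls to the robot, and variables do not carry over. Pictures are saved under pics/ and viewed, about 8 in all and at most 12, crops included, and the job is handed in when it is done.

```bash
ls; mkdir -p pics
cat > h.py <<'E'
import numpy as np, cv2
from scipy.spatial.transform import Rotation as R
from workcell import bot
def campose(cam,im,st):
    if 'pose' in im: return np.array(im['pose'])
    T=np.eye(4);T[:3,:3]=R.from_rotvec(st['tool_rot']).as_matrix();T[:3,3]=st['position']
    return T@np.array(im['tool_from_camera'])
def look(cam,names,png=None):
    st=bot.get_state();im=bot.get_image(cam);P=campose(cam,im,st)
    if png: cv2.imwrite('pics/'+png,im['image'][:,:,::-1])
    out={}
    for n in names:
        for d in bot.recognise(n,cam)[:2]:
            p=P@np.r_[d['xyz'],1]; out.setdefault(n,[]).append(p[:3]); print(cam,n,round(d['conf'],2),p[:3].round(4))
    return im,P,st
E
python3 - <<'E'
from h import *
s=bot.get_state()
for k,v in s.items(): print(k,np.round(v,3))
print(R.from_rotvec(s['tool_rot']).as_matrix().round(3), bot.grip_point_offset)
N=['scanner','pad','unit','label','seat','mat','choke_left','choke_right','spool','jar','driver']
for c in ['scene','side']: look(c,N,c+'0.png')
E
python3 -m handwheel --help | head -30; python3 -c "
from workcell import bot;print([a for a in dir(bot) if a[0]!='_'])"
```

```text
pics
clock 0.0
joint_pos [-1.43   0.334  0.04   1.466 -0.013  1.343 -0.059]
dq [ 0.     0.    -0.001 -0.    -0.001 -0.001 -0.   ]
tau [ 0.0000e+00 -6.5857e+01  1.3660e+00 -4.0556e+01  1.7000e-02  1.3000e-02
  0.0000e+00]
position [0.154 0.631 0.23 ]
tool_rot [-3.760e-01 -3.119e+00  2.000e-03]
wrist_force [ 0.573 -0.12  -0.344]
wrist_torque [ 0.034 -0.012  0.054]
grip_width 1.0
[[-0.971  0.238 -0.   ]
 [ 0.238  0.971 -0.002]
 [-0.    -0.002 -1.   ]] 0.0187
scene scanner 0.76 [ 0.481  -0.3173  0.0631]
scene pad 0.78 [ 0.4757 -0.3097  0.0036]
scene pad 0.7 [0.5023 0.0254 0.0523]
scene unit 0.63 [ 0.5932 -0.016   0.0681]
scene unit 0.45 [0.4619 0.2954 0.0014]
scene label 0.69 [0.5024 0.0244 0.051 ]
scene seat 0.9 [ 0.5956 -0.0166  0.0664]
scene mat 0.83 [ 0.4609  0.2971 -0.0026]
scene choke_left 0.9 [0.4533 0.3438 0.0487]
scene choke_right 0.75 [0.4308 0.2376 0.0501]
scene choke_right 0.33 [ 0.4755 -0.3103  0.0043]
scene spool 0.94 [0.7293 0.2162 0.0385]
scene jar 0.77 [ 0.6949 -0.2635  0.0621]
scene jar 0.18 [ 0.4627  0.2986 -0.0018]
scene driver 0.72 [8.015e-01 7.000e-04 2.200e-02]
side scanner 0.84 [ 0.4553 -0.326   0.0646]
side pad 0.61 [ 0.4466 -0.3136  0.0027]
side unit 0.69 [ 0.5535 -0.0356  0.0615]
side label 0.57 [0.5065 0.0257 0.0464]
side seat 0.92 [ 0.5516 -0.0361  0.0613]
side mat 0.76 [0.4467 0.2882 0.0035]
side choke_left 0.74 [0.4401 0.3454 0.0514]
side choke_left 0.2 [ 0.7942 -0.0043  0.0205]
side choke_right 0.78 [0.4182 0.2333 0.0422]
side spool 0.6 [0.7248 0.2188 0.0337]
side jar 0.6 [ 0.677  -0.265   0.0453]
side driver 0.58 [ 0.7906 -0.0058  0.0205]
side driver 0.33 [0.7252 0.216  0.0366]
['Unreachable', 'get_image', 'get_state', 'grip_point_offset', 'hand_in', 'outline_of', 'recognise']invalid input: not JSON, or not a number
```

View pics/scene0.png

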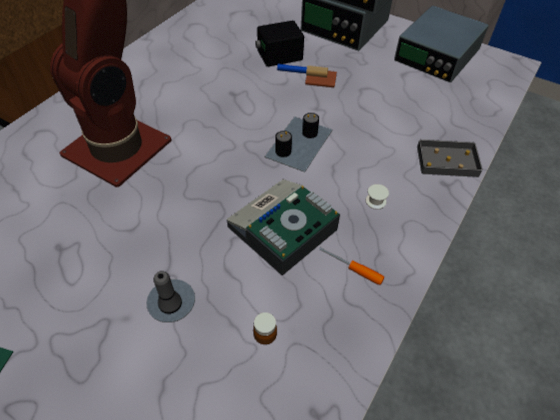

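View pics/side0.png

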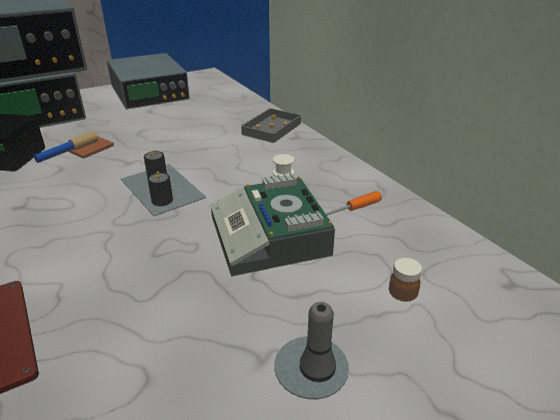

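The scene view shows the scanner on its pad at about (168,295), the unit with its label at (265,202) and seat at (292,220), and the chokes at (284,142) and (311,124). The side view agrees. The drive has no tilt axis, so I'll get the 25° by pivoting the scanner about the jaw axis, with its rim on the pad. First I'll triangulate.

```bash
cat >> h.py <<'E'
def pix(cam,name):
    return None
def ray(P,xyz):
    d=P[:3,:3]@np.array(xyz);return P[:3,3],d/np.linalg.norm(d)
def isect(rays):
    A=np.zeros((3,3));b=np.zeros(3)
    for o,d in rays:
        M=np.eye(3)-np.outer(d,d);A+=M;b+=M@o
    p=np.linalg.solve(A,b);return p,[np.linalg.norm(np.cross(p-o,d)) for o,d in rays]
def toplane(im,P,px,z):
    """pixels -> world points on plane z"""
    K=np.array(im['mtx']);px=np.atleast_2d(px).astype(float)
    c=np.c_[(px[:,0]-K[0,2])/K[0,0],-(px[:,1]-K[1,2])/K[1,1],-np.ones(len(px))]
    d=c@P[:3,:3].T;o=P[:3,3];return o+d*((z-o[2])/d[:,2])[:,None]
def goto(p,yaw=None,st=None):
    """shift still to go in tool axes, in rows of full scale, and yaw turn"""
    st=st or bot.get_state();M=R.from_rotvec(st['tool_rot']).as_matrix()
    d=M.T@(np.array(p)-st['position'])/.025
    cy=np.arctan2(M[1,1],M[0,1])  # direction of jaw axis
    t=None
    if yaw is not None:
        t=(yaw+np.pi/2-cy+np.pi/2)%np.pi-np.pi/2; t=-t  # tool z down
    print('units',d.round(2),'turn frac(/60deg)',None if t is None else round(np.degrees(t)/60,3),'jaw az deg',round(np.degrees(cy),1))
E
sed -i '/^def pix/,+1d' h.py
python3 - <<'E'
from h import *
N=['scanner','pad','label','seat','mat','choke_left','choke_right','spool','jar']
r={}
for c in ['scene','side']:
    im=bot.get_image(c);P=campose(c,im,None)
    print(c,P[:3,3].round(3),im.keys())
    for n in N:
        d=bot.recognise(n,c)
        if d:r.setdefault(n,[]).append(ray(P,d[0]['xyz']))
for n in N:
    p,e=isect(r[n]);print(n,p.round(4),np.round(e,4))
im=bot.get_image('wrist');print(np.round(im['tool_from_camera'],3),np.round(im['mtx']))
E
```

```text
scene [ 0.943 -0.614  0.982] dict_keys(['image', 'mtx', 'pose'])
side [ 0.195 -0.666  0.577] dict_keys(['image', 'mtx', 'pose'])Traceback (most recent call last):
  File "<stdin>", line 11, in <module>
  File "h.py", line 22, in isect
    p=np.linalg.solve(A,b);return p,[np.linalg.norm(np.cross(p-o,d)) for o,d in rays]
    r = gufunc(a, b, signature=signature)
    raise LinAlgError("Singular matrix")
numpy.linalg.LinAlgError: Singular matrix
```

```bash
A='[-0.8,-0.85,-0.17,0,-0.8,-0.85,-0.17,0,-0.8,-0.85,-0.17,0,-0.8,-0.85,-0.17,0,-0.8,-0.85,-0.17,0,-0.8,-0.85,-0.17,0,-0.8,-0.85,-0.17,0,-0.8,-0.85,-0.17,0]'
python3 -m handwheel '[-0.8,-0.85,-0.17,0,-0.8,-0.85,-0.17,0,-0.8,-0.85,-0.17,0,-0.8,-0.85,-0.17,0,-0.8,-0.85,-0.17,0,-0.8,-0.85,-0.17,0,-0.8,-0.85,-0.17,0,-0.8,-0.85,-0.17,0]' 
python3 -m handwheel '[-0.8,-0.85,-0.17,0,-0.8,-0.85,-0.17,0,-0.8,-0.85,-0.17,0,-0.8,-0.85,-0.17,0,-0.8,-0.85,-0.17,0,-0.8,-0.85,-0.17,0,-0.8,-0.85,-0.17,0,-0.8,-0.85,-0.17,0]'
python3 -m handwheel '[-0.8,-0.85,-0.17,0,-0.8,-0.85,-0.17,0,-0.8,-0.85,-0.17,0,-0.8,-0.85,-0.17,0,-0.8,-0.85,-0.17,0,-0.8,-0.85,-0.17,0,-0.5,-0.5,-0.1,0,0,0,0,0]'
python3 - <<'E'
from h import *
im,P,st=look('wrist',['label','seat','unit'],'w1.png')
print(st['clock'],st['position'].round(4) if hasattr(st['position'],'round') else st['position'],np.round(im['tool_from_camera'],3).tolist(),np.round(im['mtx']).tolist())
o=bot.outline_of('label','wrist')
if o:
    c=max(cv2.findContours(o[0]['region'].astype('uint8'),0,2)[0],key=cv2.contourArea);print('label rect',cv2.minAreaRect(c),o[0]['conf'])
    print(toplane(im,P,cv2.boxPoints(cv2.minAreaRect(c)),.052).round(4).tolist())
E
```

```text
clock: 2.87
position: [0.27, 0.4269, 0.2657]
tool_rot: [-0.376, -3.119, -0.001]
wrist_force: [1.1, 0.2, 0.3]
grip_width: 1.002
clock: 3.53
position: [0.385, 0.2237, 0.2998]
tool_rot: [0.376, 3.119, 0.001]
wrist_force: [0.2, 0.4, 0.0]
grip_width: 1.001
clock: 4.2
position: [0.4815, 0.0535, 0.3282]
tool_rot: [0.385, 3.116, 0.0]
wrist_force: [-0.7, -0.2, -0.8]
grip_width: 1.0
wrist label 0.82 [0.5023 0.0278 0.0493]
wrist seat 0.62 [0.5517 0.0175 0.0716]
wrist unit 0.73 [0.4188 0.2394 0.0621]
wrist unit 0.71 [0.5539 0.0181 0.0689]
4.2 [0.4815 0.0535 0.3282] [[0.001, 0.96, 0.279, 0.072], [1.0, -0.001, -0.0, -0.001], [-0.0, 0.279, -0.96, -0.142], [0.0, 0.0, 0.0, 1.0]] [[350.0, 0.0, 279.0], [0.0, 350.0, 208.0], [0.0, 0.0, 1.0]]
label rect ((264.0, 188.0), (36.0, 50.0), 90.0) 0.9
[[0.4722, 0.0049, 0.052], [0.4869, 0.0633, 0.052], [0.5307, 0.0527, 0.052], [0.5157, -0.0075, 0.052]]
```

View pics/w1.png

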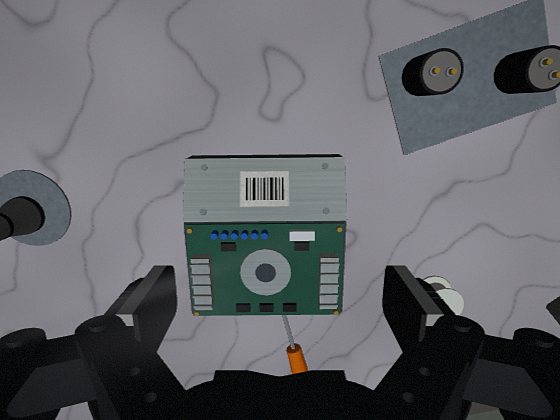

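The wrist view shows the unit almost square to the jaws: label at (264,188), seat at (265,273), chokes at the top right and the pad at the left edge. The label edge gives a unit yaw of about -14°, and the jaw axis is already along the unit's y. On to the scanner.

```bash
python3 -m handwheel '[-0.13,-0.8,0,0,-0.13,-0.8,0,0,-0.13,-0.8,0,0,-0.13,-0.8,0,0,-0.13,-0.8,0,0,-0.13,-0.8,0,0,-0.13,-0.8,0,0,-0.13,-0.8,0,0]' 
python3 -m handwheel '[-0.13,-0.8,0,0,-0.13,-0.8,0,0,-0.13,-0.8,0,0,-0.13,-0.8,0,0,-0.13,-0.8,0,0,-0.13,-0.8,0,0,-0.13,-0.8,0,0,0,0,0,0]'
python3 - <<'E'
from h import *
im,P,st=look('wrist',['pad','scanner'],'w2.png')
for n,z in (('pad',.004),('scanner',.06)):
  o=bot.outline_of(n,'wrist')
  if o:
    c=max(cv2.findContours(o[0]['region'].astype('uint8'),0,2)[0],key=cv2.contourArea)
    h=cv2.convexHull(c)
    print(n,o[0]['conf'],cv2.boundingRect(c))
    if n=='pad':
        w=toplane(im,P,h[:,0],z)[:,:2].astype('float32'); print('circle',cv2.minEnclosingCircle(w),cv2.fitEllipse(w))
E
```

```text
clock: 5.12
position: [0.4669, -0.1038, 0.3273]
tool_rot: [-0.373, -3.119, -0.001]
wrist_force: [0.3, -0.3, 0.4]
grip_width: 1.002
clock: 5.78
position: [0.4552, -0.2482, 0.3274]
tool_rot: [0.38, 3.118, -0.002]
wrist_force: [-0.9, -0.1, 0.3]
grip_width: 0.998
wrist pad 0.69 [ 0.4479 -0.2889  0.0032]
wrist pad 0.56 [ 0.5505 -0.0129  0.0698]
wrist scanner 0.94 [ 0.4591 -0.3018  0.0938]
pad 0.75 (204, 134, 81, 80)
circle ((0.46077343821525574, -0.2992502748966217), 0.0549251064658165) ((0.4606127142906189, -0.29926055669784546), (0.10816678404808044, 0.10888594388961792), 107.0754623413086)
scanner 0.61 (212, 162, 47, 56)
```

View pics/w2.png

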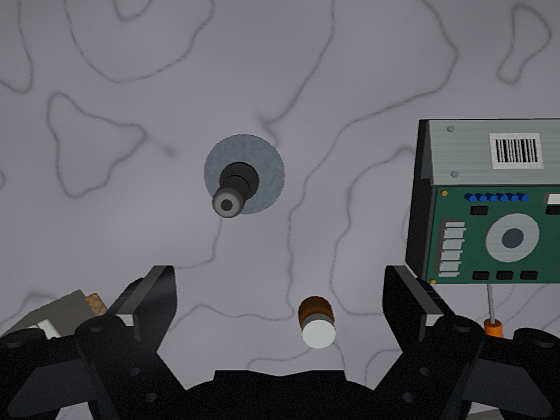

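Run:
```python
from h import *
st=bot.get_state();im=bot.get_image('wrist');P=campose('wrist',im,st)
print(toplane(im,P,[[227,205]],.124),toplane(im,P,[[239,181]],.014))
p=toplane(im,P,[[227,205]],.124)[0]
q=toplane(im,P,[[239,181]],.014)[0]
goto([*( (p+q)/2)[:2],.078],np.radians(-14.0))
```

```text
[[ 0.46842098 -0.30258548  0.124     ]] [[ 0.46661459 -0.30188088  0.014     ]]
units [-0.98 -2.17  9.97] turn frac(/60deg) 0.007 jaw az deg 76.4
```

The pad centre is at (0.461,-0.299) and the scanner stands at about (0.4675,-0.302), near the middle. The bystanders are clear. Grasping high on the grip now.

```bash
python3 -m handwheel '[-0.33,-0.73,0.6,0,-0.33,-0.73,0.6,0,-0.32,-0.71,0.9,0,0,0,1,0,0,0,1,0,0,0,1,0,0,0,1,0,0,0,1,0]' 
python3 -m handwheel '[0,0,1,0,0,0,1,0,0,0,0.8,0,0,0,0.2,0,0,0,0,0,0,0,0,0,0,0,0,0,0,0,0,0]'
python3 -m handwheel '[0,0,0,0,0,0,0,0,0,0,0,0,0,0,0,0,0,0,0,0,0,0,0,0,0,0,0,0,0,0,0,0]' 0 20
python3 - <<'E'
from h import *
im=bot.get_image('side')['image'];cv2.imwrite('pics/s3.png',cv2.resize(im[200:420,180:460],None,fx=2,fy=2)[:,:,::-1])
s=bot.get_state();print(s['joint_pos'],s['wrist_force'],s['grip_width'])
E
```

```text
clock: 6.75
position: [0.4673, -0.3027, 0.1484]
tool_rot: [-0.373, -3.119, -0.001]
wrist_force: [-0.2, 0.9, 0.7]
grip_width: 0.998
clock: 7.42
position: [0.4678, -0.3042, 0.0762]
tool_rot: [0.375, 3.117, -0.0]
wrist_force: [-0.0, -0.4, 0.1]
grip_width: 1.002
clock: 8.08
position: [0.467, -0.3041, 0.075]
tool_rot: [0.376, 3.119, -0.0]
wrist_force: [-1.0, -0.4, 3.2]
grip_width: 0.392
[-0.30977246  0.43293776  0.99178146  1.90599856 -0.42225772  1.02900191
  2.19529937] [-0.19913619  0.05775641  2.59486881] 0.392534895599804
```

View pics/s3.png

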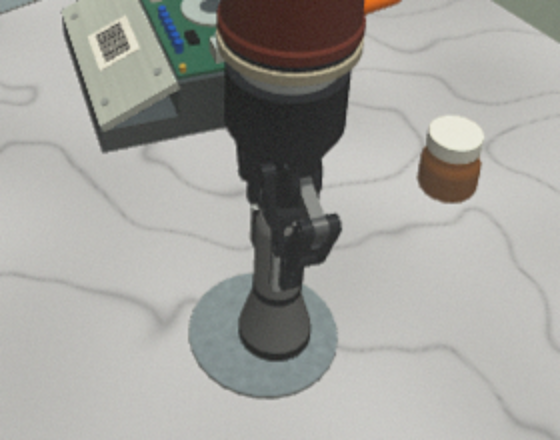

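The jaws hold the scanner high on its grip. Now I'll tip it about the near rim, moving along tool +x.

```bash
python3 -m handwheel '[0.2,0,-0.03,0,0.2,0,-0.03,0,0.2,0,-0.03,0,0.2,0,-0.02,0,0.2,0,0,0,0.2,0,0.02,0,0.22,0,0.03,0,0.22,0,0.03,0]'
python3 - <<'E'
from h import *
im=bot.get_image('side')['image'];cv2.imwrite('pics/s4.png',cv2.resize(im[200:420,180:460],None,fx=2,fy=2)[:,:,::-1])
s=bot.get_state();print(s['wrist_force'],s['wrist_torque'],s['position'])
E
```

```text
clock: 8.8
position: [0.4265, -0.2939, 0.0755]
tool_rot: [-0.376, -3.119, -0.0]
wrist_force: [-0.2, 0.7, -2.1]
grip_width: 0.394
[-1.99472574 -1.32415954 -2.48694312] [0.00084496 0.11999699 0.03411551] [ 0.42530365 -0.29380939  0.07518024]
```

View pics/s4.png

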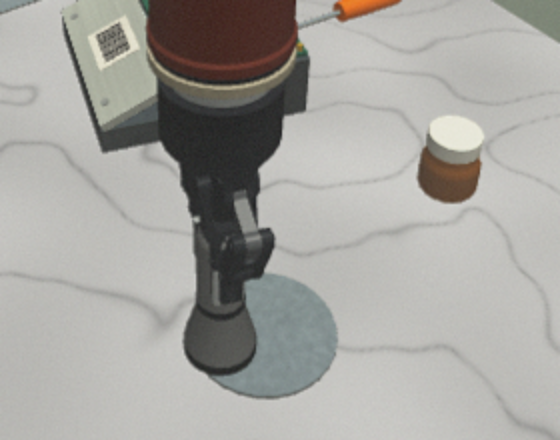

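It slid instead of tipping, because the pad's friction is too low. I'll use the pad's 4 mm step as a stop: set the mouth on the bench just behind the pad's far edge and draw back.

```bash
python3 -m handwheel '[0,0,-0.6,0,-0.8,0.05,0,0,-0.8,0,0,0,-0.8,0,0,0,-0.8,0,0,0,-0.8,0,0,0,-0.76,0,0,0,0,0,0,0]' 
python3 -m handwheel '[0,0,0.4,0,0,0,0.3,0,0,0,0.06,0,0,0,0,0,0.08,0,0,0,0.08,0,0,0,0,0,0,0,0,0,0,0]'
python3 -m handwheel '[0.21,0,-0.02,0,0.21,0,-0.02,0,0.21,0,-0.02,0,0.21,0,-0.02,0,0.21,0,0,0,0.21,0,0.01,0,0.21,0,0.02,0,0.21,0,0.02,0]'
python3 - <<'E'
from h import *
im=bot.get_image('side')['image'];cv2.imwrite('pics/s5.png',cv2.resize(im[200:420,180:460],None,fx=2,fy=2)[:,:,::-1])
s=bot.get_state();print(s['wrist_force'],s['wrist_torque'],s['position'])
E
```

```text
clock: 9.52
position: [0.5463, -0.3209, 0.0903]
tool_rot: [0.371, 3.118, -0.002]
wrist_force: [0.9, 1.5, -3.1]
grip_width: 0.389
clock: 10.18
position: [0.539, -0.32, 0.0715]
tool_rot: [0.376, 3.119, 0.0]
wrist_force: [0.9, -0.4, -2.4]
grip_width: 0.393
clock: 10.85
position: [0.4976, -0.3103, 0.0723]
tool_rot: [-0.376, -3.119, 0.0]
wrist_force: [2.7, -2.3, -0.7]
grip_width: 0.391
[ 0.29867902 -1.84607036  1.17369043] [-0.27492922 -0.64184232 -0.02845177] [ 0.49651261 -0.31008134  0.07203023]
```

View pics/s5.png

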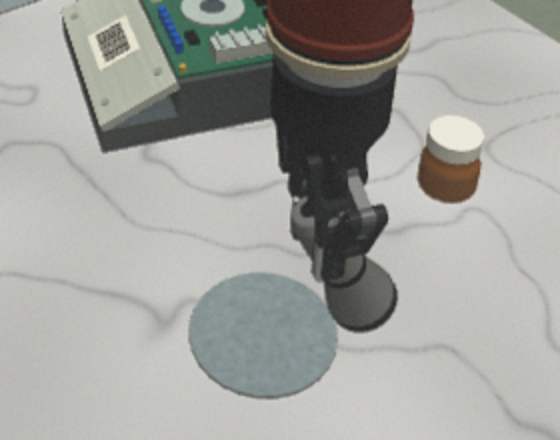

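It tipped; geometry says about 27°. I'll lift it, carry it over the label, then measure the tilt there.

```bash
python3 -m handwheel '[0,0,-0.3,0,0,0,-0.7,0,0.3,0,-1,0,0.3,0.3,-1,0,0.3,0.6,-1,0,0.3,0.8,-1,0,0.3,0.8,0,0,0.3,0.8,0,0]' 
python3 -m handwheel '[0.3,0.8,0,0,0.3,0.8,0,0,0.3,0.8,0,0,0.3,0.8,0,0,0.3,0.8,0,0,0.3,0.8,0,0,0.3,0.8,0,0,0.3,0.8,0,0]'
python3 -m handwheel '[0.3,0.8,0.2,0,0.3,0.8,0.4,0,0.2,0.8,0.4,0,0.1,0.6,0.4,0,0,0.3,0.2,0,0,0,0,0,0,0,0,0,0,0,0,0]'
cat > fit.py <<'E'
from h import *
from scipy.optimize import least_squares
from scipy.spatial import cKDTree
ux=np.array([np.cos(np.radians(-14)),np.sin(np.radians(-14)),0]);uy=np.array([-ux[1],ux[0],0]);uz=np.array([0,0,1.])
L=np.array([.5018,.0281,.051])
def axis(t,r): # t tilt of axis towards -unit x, r sideways
    a=-np.sin(t)*ux+np.sin(r)*uy+np.cos(t)*uz; return a/np.linalg.norm(a)
def pts(m,a):
    e=np.cross(a,ux);e/=np.linalg.norm(e);f=np.cross(e,a);th=np.linspace(0,2*np.pi,60)
    return np.vstack([m+z*a+r*(np.cos(th)[:,None]*e+np.sin(th)[:,None]*f) for z,r in((0,.026),(.012,.026),(.03,.0209),(.045,.017),(.06,.017))])
def run(png=None):
    st=bot.get_state();g=np.array(st['position'])+[0,0,.021]
    V=[]
    for c in ('side','scene'):
        im=bot.get_image(c);P=np.array(im['pose']);o=bot.outline_of('scanner',c)
        if not o: print(c,'none');continue
        m=o[0]['region'].astype('uint8');ct=max(cv2.findContours(m,0,1)[0],key=cv2.contourArea)
        print(c,o[0]['conf'],m.sum(),cv2.boundingRect(ct))
        if png: cv2.imwrite('pics/%s_%s.png'%(c,png),im['image'][:,:,::-1])
        V.append((np.array(im['mtx']),np.linalg.inv(P),ct[:,0].astype(float)))
    def proj(K,Pi,X):
        q=X@Pi[:3,:3].T+Pi[:3,3];return np.c_[K[0,2]-K[0,0]*q[:,0]/q[:,2],K[1,2]+K[1,1]*q[:,1]/q[:,2]]
    def res(p):
        a=axis(p[0],p[1]);m=g-p[2]*a+p[3]*ux+p[4]*uy;out=[]
        for K,Pi,ct in V:
            h=cv2.convexHull(proj(K,Pi,pts(m,a)).astype('float32'))
            out+= [cv2.pointPolygonTest(h,(float(x),float(y)),True) for x,y in ct]
        return np.r_[np.clip(out,-6,6),(p[1])*40,(p[2]-.092)*2000,p[3]*2000,p[4]*2000]
    for t0 in (20,30):
        s=least_squares(res,[np.radians(t0),0,.092,0,0],loss='soft_l1',diff_step=1e-3)
        p=s.x;a=axis(p[0],p[1]);m=g-p[2]*a+p[3]*ux+p[4]*uy;n=axis(np.radians(25),0)
        k=((L-m)@n)/(a@n);hit=m+k*a-L
        print('tilt',np.degrees(p[:2]).round(1),'h,dx,dy',p[2:].round(4),'cost',round(s.cost,1),'mouth dist',round((m-L)@n,4),'hit off (unit x,y)',round(hit@ux,4),round(hit@uy,4))
    print(st['clock'],np.round(st['position'],4),np.round(st['wrist_force'],1))
    tg=L+.127*axis(np.radians(25),0);goto([*tg[:2],tg[2]-.021])
if __name__=='__main__':
    import sys;run(sys.argv[1] if len(sys.argv)>1 else None)
E
python3 fit.py a
```

```text
clock: 11.57
position: [0.4738, -0.2187, 0.1983]
tool_rot: [-0.377, -3.119, -0.001]
wrist_force: [-2.1, 1.7, -1.3]
grip_width: 0.389
clock: 12.23
position: [0.4527, -0.0489, 0.1973]
tool_rot: [-0.375, -3.117, 0.0]
wrist_force: [0.1, -0.3, -2.4]
grip_width: 0.391
clock: 12.9
position: [0.4518, 0.0344, 0.1578]
tool_rot: [0.378, 3.119, -0.001]
wrist_force: [0.7, -0.3, -2.1]
grip_width: 0.389
side none
scene 0.69 1616 (146, 281, 49, 42)
tilt [20.  0.] h,dx,dy [0.092 0.    0.   ] cost 650.6 mouth dist 0.0453 hit off (unit x,y) -0.003 -0.006
tilt [30.  0.] h,dx,dy [0.092 0.    0.   ] cost 650.6 mouth dist 0.0453 hit off (unit x,y) 0.0187 -0.006
12.9 [0.4518 0.0344 0.1578] [ 0.7 -0.3 -2.1]
units [0.14 0.21 0.5 ] turn frac(/60deg) None jaw az deg 76.2
```

```bash
python3 -c "
import cv2,numpy as np
a=cv2.imread('pics/side_a.png')[100:300,160:380];b=cv2.imread('pics/scene_a.png')[120:320,160:380]
cv2.imwrite('pics/m6.png',cv2.resize(np.hstack([a,b]),(792,360)))"
```

```text
[ WARN:0@0.010] global loadsave.cpp:275 findDecoder imread_('pics/side_a.png'): can't open/read file: check file path/integrity
Traceback (most recent call last):
TypeError: 'NoneType' object is not subscriptable
```

```bash
python3 -m handwheel '[0.07,0.1,0.1,0,0.07,0.1,0.2,0,0,0,0.2,0,0,0,0,0,0,0,0,0,0,0,0,0,0,0,0,0,0,0,0,0]'
cat > ov.py <<'E'
from fit import *
import sys
def ov(png,tilts=(22,26,30),off=(0,0,0)):
    st=bot.get_state();g=np.array(st['position'])+[0,0,.021]
    rows=[]
    for c in ('side','scene'):
        im=bot.get_image(c);K=np.array(im['mtx']);Pi=np.linalg.inv(np.array(im['pose']))
        def proj(X):
            q=X@Pi[:3,:3].T+Pi[:3,3];return np.c_[K[0,2]-K[0,0]*q[:,0]/q[:,2],K[1,2]+K[1,1]*q[:,1]/q[:,2]]
        I=im['image'][:,:,::-1].copy();cv2.imwrite('pics/raw_%s_%s'%(c,png),I)
        ctr=proj(g[None]-[0,0,.05])[0].astype(int);x0=max(ctr[0]-33,0);y0=max(ctr[1]-50,0)
        z=4;crop=cv2.resize(I[y0:y0+74,x0:x0+66],None,fx=z,fy=z,interpolation=cv2.INTER_CUBIC)
        rows.append(crop.copy())
        cols=[(0,0,255),(0,255,0),(255,0,0)]
        for t,col in zip(tilts,cols):
            a=axis(np.radians(t),0);m=g-.092*a
            q=proj(pts(m,a)).reshape(5,60,2)
            for ring in (q[0],q[3]): cv2.polylines(crop,[((ring-[x0,y0]+.5)*z).astype(int)],True,col,1)
        q=proj(L[None])[0];cv2.circle(crop,tuple(((q-[x0,y0]+.5)*z).astype(int)),3,(0,255,255),-1)
        rows.append(crop)
    A=np.vstack([np.hstack(rows[:2]),np.hstack(rows[2:])]);cv2.imwrite('pics/'+png,A)
    print(A.shape,st['clock'],np.round(st['position'],4),np.round(st['wrist_force'],1))
ov(sys.argv[1])
E
python3 ov.py m6.png
```

```text
clock: 13.77
position: [0.4496, 0.0414, 0.145]
tool_rot: [0.376, 3.119, 0.0]
wrist_force: [0.8, -0.2, -1.6]
grip_width: 0.39
(592, 528, 3) 13.7667 [0.4496 0.0414 0.145 ] [ 0.8 -0.2 -1.6]
```

View pics/m6.png

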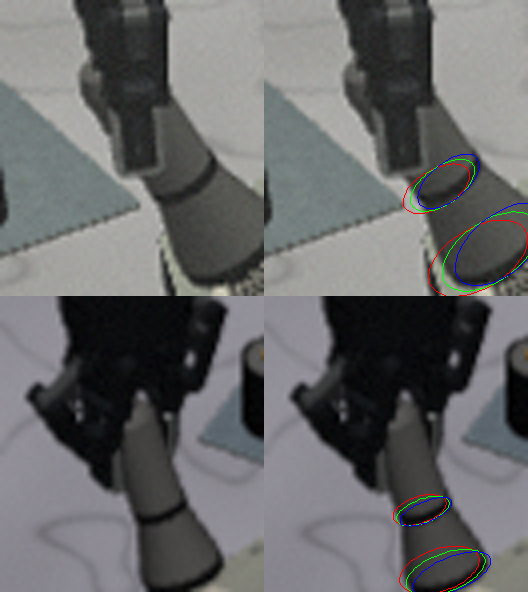

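```bash
cat > fit2.py <<'E'
from fit import *
from scipy.optimize import minimize
import sys
def fit2(png):
    st=bot.get_state();g=np.array(st['position'])+[0,0,.021];V=[];S=4
    for c in ('side','scene'):
        im=bot.get_image(c);K=np.array(im['mtx']);Pi=np.linalg.inv(np.array(im['pose']))
        def proj(X,K=K,Pi=Pi):
            q=X@Pi[:3,:3].T+Pi[:3,3];return np.c_[K[0,2]-K[0,0]*q[:,0]/q[:,2],K[1,2]+K[1,1]*q[:,1]/q[:,2]]
        a=axis(np.radians(27),0);m=g-.095*a
        x0,y0=proj(pts(m,a)).min(0).astype(int)-12;G=im['image'].astype(float).max(2)[y0:y0+70,x0:x0+70]
        # region of interest: near model part z 0..48 mm (dilated)
        h=cv2.convexHull(((proj(pts(m,a)[:240])-[x0,y0]+.5)*S).astype('int32'))
        roi=np.zeros((280,280),'uint8');cv2.fillPoly(roi,[h],1);roi=cv2.dilate(roi,np.ones((5*S,5*S)))
        top=cv2.convexHull(((proj(m+a*.052+.001*np.eye(3))-[x0,y0]+.5)*S).astype('int32'))
        ax=((proj(np.array([m+.044*a,m+.05*a]))-[x0,y0]+.5)*S);d=ax[1]-ax[0];yy,xx=np.mgrid[:280,:280]
        roi[(xx-ax[0,0])*d[0]+(yy-ax[0,1])*d[1]>0]=0   # cut above collar
        G=cv2.resize(G,(280,280),interpolation=cv2.INTER_CUBIC)
        th=cv2.threshold(np.clip(G[roi>0],0,255).astype('uint8'),0,255,cv2.THRESH_OTSU)[0];print(c,'otsu',th)
        W=np.clip((th-G)/30,-1,1);V.append((proj,x0,y0,roi>0,W,G))
    def cost(p,draw=False):
        a=axis(p[0],p[1]);m=g-p[2]*a+p[3]*ux+p[4]*uy;c=0;O=[]
        for proj,x0,y0,roi,W,G in V:
            h=cv2.convexHull(((proj(pts(m,a))-[x0,y0]+.5)*S).astype('float32'))
            k=np.zeros((280,280),'uint8');cv2.fillPoly(k,[(h*16).astype('int32')],255,cv2.LINE_AA,4)
            k=cv2.GaussianBlur(k,(0,0),3)/255.
            c-=(W*(2*k-1))[roi].mean()
            if draw:
                I=cv2.cvtColor(np.clip(G,0,255).astype('uint8'),cv2.COLOR_GRAY2BGR);I[~roi]//=2;cv2.polylines(I,[h.astype(int)],True,(0,0,255),1);O.append(I)
        return O if draw else c+20*p[1]**2*.1+((p[3]/.003)**2+(p[4]/.003)**2+((p[2]-.094)/.004)**2)*.004
    best=min((minimize(cost,[np.radians(t),0,.094,0,0],method='Nelder-Mead',options=dict(initial_simplex=np.array([np.radians(t),0,.094,0,0])+np.vstack([np.zeros(5),np.diag([.08,.05,.006,.004,.004])]),maxiter=600)) for t in (23,30)),key=lambda s:s.fun)
    p=best.x;a=axis(p[0],p[1]);m=g-p[2]*a+p[3]*ux+p[4]*uy;n=axis(np.radians(25),0);k=((L-m)@n)/(a@n);hit=m+k*a-L
    for t in (22,24,26,28,30,32):
        q=minimize(lambda v:cost([np.radians(t),*v]),p[1:],method='Nelder-Mead',options=dict(maxiter=200));print(t,round(q.fun,4),end=' | ')
    print('\ntilt,roll',np.degrees(p[:2]).round(1),'h,dx,dy',p[2:].round(4),'fun',round(best.fun,4),'dist',round((m-L)@n,4),'hit off unit x,y',round(hit@ux,4),round(hit@uy,4),'angle err',round(np.degrees(np.arccos(a@n)),1))
    cv2.imwrite('pics/'+png,np.hstack(cost(p,True)))
fit2(sys.argv[1])
E
python3 fit2.py f7.png
```

```text
side otsu 113.0
scene otsu 96.0
22 -1.1693 | 24 -1.5026 | 26 -1.5248 | 28 -1.5404 | 30 -1.532 | 32 -1.496 | 
tilt,roll [27.9  0.4] h,dx,dy [ 0.0932  0.0011 -0.0004] fun -1.5406 dist 0.0335 hit off unit x,y 0.0063 -0.0011 angle err 2.9
```

View pics/f7.png

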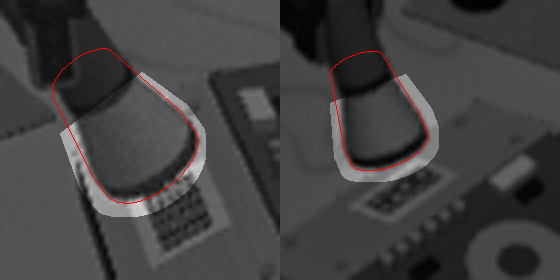

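The silhouette fits well in both views: tilt about 28° (3° from square), 34 mm off, and the aim 6 mm too far up the panel. I'll shift it by that much and hold.

```bash
python3 -m handwheel '[0.15,0.04,0,0,0.15,0,0,0,0,0,0,0,0,0,0,0,0,0,0,0,0,0,0,0,0,0,0,0,0,0,0,0]'
python3 fit2.py f8.png
python3 -m handwheel '[0,0,0,0,0,0,0,0,0,0,0,0,0,0,0,0,0,0,0,0,0,0,0,0,0,0,0,0,0,0,0,0]'
python3 -m handwheel '[0,0,0,0,0,0,0,0,0,0,0,0,0,0,0,0,0,0,0,0,0,0,0,0,0,0,0,0,0,0,0,0]'
python3 - <<'E'
from fit import *
C=np.array([.4607,-.2993,0])
print(bot.get_state()['joint_pos'])
goto(C-.046*ux+[0,0,.2]);goto(C-.046*ux+[0,0,.078])
E
```

```text
clock: 14.63
position: [0.4425, 0.0441, 0.1448]
tool_rot: [0.376, 3.119, -0.0]
wrist_force: [0.1, -0.7, -0.5]
grip_width: 0.39
side otsu 115.0
scene otsu 95.0
22 -1.2928 | 24 -1.401 | 26 -1.5128 | 28 -1.5802 | 30 -1.5529 | 32 -1.4796 | 
tilt,roll [28.5  1.7] h,dx,dy [0.0928 0.0001 0.0011] fun -1.5816 dist 0.0375 hit off unit x,y 0.0008 -0.0016 angle err 3.9
clock: 15.4
position: [0.4424, 0.0441, 0.1448]
tool_rot: [-0.376, -3.119, 0.0]
wrist_force: [0.1, 0.3, -1.9]
grip_width: 0.389
clock: 16.07
position: [0.4424, 0.0441, 0.1448]
tool_rot: [0.376, 3.119, -0.0]
wrist_force: [0.1, 0.4, -1.0]
grip_width: 0.386
[-1.04011812 -0.07644795  0.82517985  2.08401943  0.06271443  1.11024265
  1.08670914]
units [ -2.13 -13.16  -2.21] turn frac(/60deg) None jaw az deg 76.3
units [ -2.13 -13.16   2.67] turn frac(/60deg) None jaw az deg 76.3
```

The aim is within 2 mm, 37 mm off and about 3–4° from square, and it was held for more than 1.3 s. Now back to the pad, to right the scanner by dragging with its rim pressed down.

```bash
python3 -m handwheel '[0,-0.2,-0.8,0,0,-0.5,-0.8,0,0,-0.82,-0.4,0,-0.1,-0.82,0,0,-0.15,-0.82,0,0,-0.15,-0.82,0,0,-0.15,-0.82,0,0,-0.15,-0.82,0,0]'
python3 -m handwheel '[-0.2,-0.82,0,0,-0.2,-0.82,0,0,-0.2,-0.82,0,0,-0.2,-0.82,0,0,-0.2,-0.82,0,0,-0.2,-0.82,0,0,-0.2,-0.82,0,0,-0.03,-0.82,0,0]'
python3 -m handwheel '[0,-0.8,0.5,0,0,-0.3,1,0,0,0,1,0,0,0,1,0,0,0,0.8,0,0,0,0.3,0,0,0,0,0,0,0,0,0]'
python3 - <<'E'
from fit import *
C=np.array([.4607,-.2993,0])
s=bot.get_state();print(s['clock'],s['wrist_force'],s['wrist_torque'])
goto(C-.046*ux+[0,0,.0774])
E
```

```text
clock: 16.73
position: [0.4258, -0.0975, 0.1948]
tool_rot: [0.376, 3.119, 0.001]
wrist_force: [0.9, -0.5, -2.1]
grip_width: 0.388
clock: 17.4
position: [0.423, -0.2648, 0.1957]
tool_rot: [0.372, 3.116, 0.002]
wrist_force: [0.1, 0.2, -0.8]
grip_width: 0.39
clock: 18.07
position: [0.4154, -0.2914, 0.0805]
tool_rot: [0.376, 3.119, -0.001]
wrist_force: [0.6, 0.3, -0.9]
grip_width: 0.391
18.0667 [ 0.56042529  0.26856557 -0.91308168] [ 0.0073576   0.02024747 -0.01393986]
units [0.   0.13 0.12] turn frac(/60deg) None jaw az deg 76.2
```

```bash
python3 -m handwheel '[0,0.13,0,0,0,0,0.1,0,0,0,0.06,0,0,0,0.04,0,0,0,0.04,0,0,0,0,0,0,0,0,0,0,0,0,0]'
python3 -m handwheel '[-0.2,0,-0.02,0,-0.2,0,-0.01,0,-0.2,0,0,0,-0.2,0,0,0,0,0,0,0,0,0,0,0,0,0,0,0,0,0,0,0]'
python3 - <<'E'
from fit import *
s=bot.get_state();print(s['clock'],s['wrist_force'],s['wrist_torque'])
for c in ('side',):
    im=bot.get_image('side')['image'];cv2.imwrite('pics/s9.png',cv2.resize(im[250:420,200:420],None,fx=2,fy=2)[:,:,::-1])
E
```

```text
clock: 18.73
position: [0.4167, -0.288, 0.0748]
tool_rot: [0.375, 3.118, 0.001]
wrist_force: [-1.3, 2.3, 10.2]
grip_width: 0.388
clock: 19.4
position: [0.4362, -0.2932, 0.0754]
tool_rot: [0.376, 3.117, -0.001]
wrist_force: [0.4, -0.6, 4.6]
grip_width: 0.39
19.4 [ 0.42536299 -0.63819401  4.64573567] [-0.06422481  0.04364305 -0.01754637]
```

View pics/s9.png

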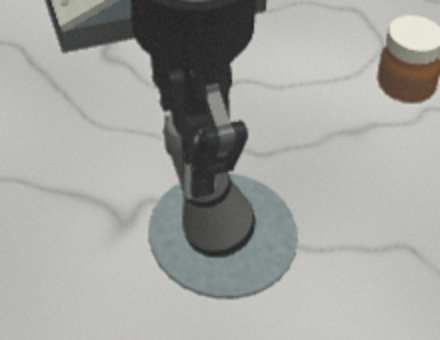

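The tilt is already falling. I'll finish the drag to the pad's middle and press flat before letting go.

```bash
python3 -m handwheel '[-0.2,0,0,0,-0.2,0,0.01,0,-0.2,0,0.02,0,-0.2,0,0.02,0,-0.2,0,0.02,0,0,0,0,0,0,0,0,0,0,0,0,0]'
python3 - <<'E'
from fit import *
s=bot.get_state();print(s['clock'],s['wrist_force'],s['wrist_torque'])
im=bot.get_image('side');o=bot.outline_of('scanner','side')
cv2.imwrite('pics/s10.png',cv2.resize(im['image'][250:420,200:420],None,fx=2,fy=2)[:,:,::-1])
goto(np.array([.4607,-.2993,.0745]))
E
```

```text
clock: 20.12
position: [0.46, -0.2984, 0.0727]
tool_rot: [0.376, 3.119, -0.0]
wrist_force: [0.2, -0.4, -1.1]
grip_width: 0.388
20.1167 [ 0.20035746 -0.41419037 -1.13991641] [ 0.01322435 -0.03681168 -0.01535978]
units [-0.05 -0.03 -0.07] turn frac(/60deg) None jaw az deg 76.3
```

```bash
python3 -m handwheel '[0,0,0.06,0,0,0,0.04,0,0,0,0,0,0,0,0,0,0,0,0,0,0,0,0,0,0,0,0,0,0,0,0,0]'
python3 - <<'E'
from fit import *
im=bot.get_image('side');
cv2.imwrite('pics/s10.png',cv2.resize(im['image'][250:420,200:420],None,fx=2,fy=2)[:,:,::-1])
s=bot.get_state();print(s['wrist_force'],s['wrist_torque'])
E
```

```text
clock: 20.88
position: [0.461, -0.2989, 0.0721]
tool_rot: [0.375, 3.116, 0.001]
wrist_force: [-1.8, 4.7, 19.9]
grip_width: 0.39
[-1.45197038  4.34986283 18.22702039] [0.93553292 0.43178896 0.09986104]
```

View pics/s10.png

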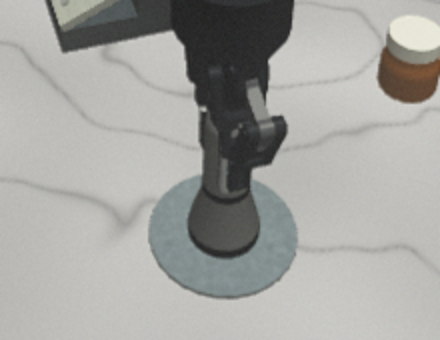

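```bash
python3 -m handwheel '[0,0,-0.04,0,0,0,0,0,0,0,0,0,0,0,0,0,0,0,0,0,0,0,0,0,0,0,0,0,0,0,0,0]' 1
python3 -m handwheel '[0,0,-0.3,0,0,0,-0.8,0,0,0,-1,0,0,0,-1,0,0,0,-1,0,0,0,-1,0,0,0,-1,0,0,0,-1,0]'
python3 -m handwheel '[0,0.5,-0.8,0,0,0.8,-0.5,0,0,0.4,0,0,0,0,0,0,0,0,0,0,0,0,0,0,0,0,0,0,0,0,0,0]'
python3 - <<'E'
from h import *
im,P,st=look('wrist',['scanner','pad'],'w11.png')
cv2.imwrite('pics/w11c.png',im['image'])
for n,z in (('pad',.004),('scanner',.06)):
  o=bot.outline_of(n,'wrist')
  if o:
    c=max(cv2.findContours(o[0]['region'].astype('uint8'),0,2)[0],key=cv2.contourArea)
    print(n,o[0]['conf'],cv2.boundingRect(c))
    w=toplane(im,P,cv2.convexHull(c)[:,0],z)[:,:2].astype('float32')
    if n=='pad':print('circle',cv2.minEnclosingCircle(w))
# predicted upright scanner at pad centre: pixel of top centre, mouth centre
Pi=np.linalg.inv(P);K=np.array(im['mtx'])
for X in ([.4607,-.2993,.124],[.4607,-.2993,.014]):
    q=Pi@np.r_[X,1];print((K[0,2]-K[0,0]*q[0]/q[2]).round(1),(K[1,2]+K[1,1]*q[1]/q[2]).round(1))
E
```

```text
clock: 21.6
position: [0.4597, -0.2985, 0.0713]
tool_rot: [-0.376, -3.119, 0.0]
wrist_force: [0.5, -0.2, -0.4]
grip_width: 0.999
clock: 22.27
position: [0.4593, -0.2987, 0.2505]
tool_rot: [0.377, 3.119, 0.0]
wrist_force: [0.6, 0.4, -0.7]
grip_width: 1.001
clock: 22.93
position: [0.4692, -0.2581, 0.2811]
tool_rot: [-0.378, -3.118, 0.001]
wrist_force: [0.6, -0.3, 0.1]
grip_width: 0.999
wrist scanner 0.61 [ 0.4533 -0.2904  0.1056]
wrist pad 0.77 [ 0.4461 -0.2946  0.0019]
pad 0.65 (201, 124, 90, 89)
circle ((0.4608219861984253, -0.29965850710868835), 0.05488753318786621)
scanner 0.92 (216, 149, 53, 61)
232.7 193.2
244.6 170.9
```

View pics/w11.png

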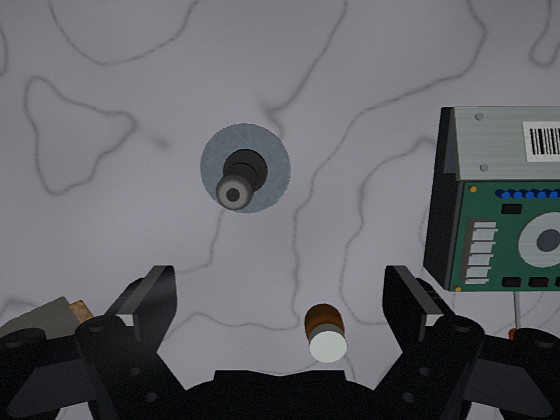

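The scanner's top is at (234,194) and its mouth at (245,170); I predicted (233,193) and (245,171). It stands upright within about 1 mm of the pad's middle. Now the mat.

```bash
python3 -m handwheel '[0.28,0.84,0,0,0.28,0.84,0,0,0.28,0.84,0,0,0.28,0.84,0,0,0.28,0.84,0,0,0.28,0.84,0,0,0.28,0.84,0,0,0.28,0.84,0,0]'
python3 -m handwheel '[0.28,0.84,0,0,0.28,0.84,0,0,0.28,0.84,0,0,0.28,0.84,0,0,0.28,0.84,0,0,0.28,0.84,0,0,0.28,0.84,0,0,0.28,0.84,0,0]'
python3 -m handwheel '[0.28,0.84,0,0,0.28,0.84,0,0,0.28,0.84,0,0,0.28,0.84,0,0,0.28,0.84,0,0,0.28,0.84,0,0,0.28,0.84,0,0,0,0,0,0]'
cat > ck.py <<'E'
from h import *
from scipy.optimize import minimize
def chokes(names=('choke_left','choke_right')):
    im,P,st=look('wrist',list(names)+['mat'],'wc.png');Pi=np.linalg.inv(P);K=np.array(im['mtx']);res={}
    th=np.linspace(0,2*np.pi,72)
    for nm in names:
      for o in bot.outline_of(nm,'wrist')[:2]:
        m=o['region'].astype('uint8');ct=max(cv2.findContours(m,0,1)[0],key=cv2.contourArea)[:,0].astype(float)
        x0=toplane(im,P,[ct.mean(0)],.04)[0][:2]
        def cost(p):
            X=np.vstack([np.c_[p[0]+.024*np.cos(th),p[1]+.024*np.sin(th),0*th+z] for z in(.004,.064)])
            q=X@Pi[:3,:3].T+Pi[:3,3];u=np.c_[K[0,2]-K[0,0]*q[:,0]/q[:,2],K[1,2]+K[1,1]*q[:,1]/q[:,2]]
            h=cv2.convexHull(u.astype('float32'));return np.mean([min(abs(cv2.pointPolygonTest(h,(float(x),float(y)),True)),5) for x,y in ct])
        s=minimize(cost,x0,method='Nelder-Mead',options=dict(initial_simplex=x0+np.array([[0,0],[.01,0],[0,.01]])))
        print(nm,round(o['conf'],2),cv2.boundingRect(ct.astype(int)[:,None]),'centre',s.x.round(4),'px err',round(s.fun,2));res.setdefault(nm,s.x)
    o=bot.outline_of('mat','wrist')
    if o:
        ct=max(cv2.findContours(o[0]['region'].astype('uint8'),0,2)[0],key=cv2.contourArea)
        w=toplane(im,P,cv2.convexHull(ct)[:,0],.004)[:,:2].astype('float32');print('mat',cv2.minAreaRect(w))
    return res
if __name__=='__main__':
    r=chokes();s=bot.get_state();print(s['clock'],np.round(s['position'],4))
    for n,p in r.items(): print(n);goto([*p,.2]);
E
python3 ck.py
```

```text
clock: 23.85
position: [0.4551, -0.0799, 0.2815]
tool_rot: [0.376, 3.119, 0.001]
wrist_force: [0.2, 0.1, -0.2]
grip_width: 1.0
clock: 24.52
position: [0.4407, 0.0966, 0.2813]
tool_rot: [-0.376, -3.119, -0.0]
wrist_force: [0.4, -0.2, -0.3]
grip_width: 0.996
clock: 25.18
position: [0.4268, 0.2546, 0.2807]
tool_rot: [-0.368, -3.12, 0.001]
wrist_force: [0.2, 0.3, -0.5]
grip_width: 1.003
wrist choke_left 0.76 [0.4387 0.3561 0.0646]
wrist choke_right 0.78 [0.4201 0.2506 0.0616]
wrist mat 0.71 [ 0.4277  0.3128 -0.0039]
wrist mat 0.35 [0.415  0.2522 0.0624]
choke_left 0.68 (351, 142, 57, 52) centre [0.4446 0.3607] px err 0.77
choke_right 0.67 (252, 144, 45, 51) centre [0.4197 0.2501] px err 0.74
mat ((0.4385685622692108, 0.3089367747306824), (0.130124032497406, 0.19894076883792877), 5.613831043243408)
25.5333 [0.4285 0.2493 0.2815]
choke_left
units [0.44 4.48 3.26] turn frac(/60deg) None jaw az deg 76.2
choke_right
units [ 0.35 -0.06  3.26] turn frac(/60deg) None jaw az deg 76.2
```

```bash
python3 ck.py
```

```text
wrist choke_left 0.98 [0.4413 0.3567 0.0645]
wrist choke_right 0.6 [0.4181 0.2516 0.062 ]
wrist mat 0.96 [ 4.297e-01  3.118e-01 -4.000e-04]
choke_left 0.81 (355, 139, 59, 52) centre [0.4446 0.3613] px err 0.69
choke_left 0.61 (297, 354, 37, 19) centre [0.7219 0.2288] px err 2.02
choke_right 0.67 (256, 141, 46, 51) centre [0.4193 0.2494] px err 0.58
mat ((0.43859073519706726, 0.309012234210968), (0.13021105527877808, 0.20043545961380005), 5.635866165161133)
25.8833 [0.4282 0.2501 0.2813]
choke_left
units [0.42 4.48 3.25] turn frac(/60deg) None jaw az deg 76.2
choke_right
units [ 0.34 -0.11  3.25] turn frac(/60deg) None jaw az deg 76.2
```

```bash
python3 -m handwheel '[0.07,0.75,0.4,0,0.07,0.75,0.4,0,0.07,0.75,0.5,0,0.07,0.75,0.5,0,0.07,0.75,0.6,0,0.07,0.73,0.6,0,0,0,0.8,0,0,0,0.8,0]'
python3 -m handwheel '[0,0,1,0,0,0,1,0,0,0,1,0,0,0,1,0,0,0,1,0,0,0,0.6,0,0,0,0.2,0,0,0,0,0]'
python3 - <<'E'
from h import *
s=bot.get_state();print(s['position'],s['wrist_force']);goto([.4446,.3613,.020])
E
```

```text
clock: 26.55
position: [0.4444, 0.3628, 0.1653]
tool_rot: [0.373, 3.119, -0.0]
wrist_force: [0.1, -0.6, 0.4]
grip_width: 0.998
clock: 27.22
position: [0.4439, 0.3608, 0.0201]
tool_rot: [-0.376, -3.118, 0.003]
wrist_force: [0.3, 0.9, 0.9]
grip_width: 0.999
[0.44394708 0.36084994 0.02013266] [0.33783369 0.8945703  0.90676789]
units [-0.02  0.02  0.01] turn frac(/60deg) None jaw az deg 76.3
```

```bash
python3 -m handwheel '[0,0,0,0,0,0,0,0,0,0,0,0,0,0,0,0,0,0,0,0,0,0,0,0,0,0,0,0,0,0,0,0]' 0 60
python3 -m handwheel '[0,0,-0.2,0,0,0,-0.4,0,0,0,-0.5,0,0,0,-0.4,0,0,0,-0.1,0,0,0,0,0,0,0,0,0,0,0,0,0]'
python3 -m handwheel '[0,0,0,0,0,0,0,0,0,0,0,0,0,0,0,0,0,0,0,0,0,0,0,0,0,0,0,0,0,0,0,0]'
python3 -m handwheel '[0,0,0,0,0,0,0,0,0,0,0,0,0,0,0,0,0,0,0,0,0,0,0,0,0,0,0,0,0,0,0,0]'
python3 - <<'E'
from h import *
F=[]
for _ in range(4):
    bot.get_image('side');F.append(bot.get_state()['wrist_force'])
s=bot.get_state();print(s['clock'],s['position'],np.mean(F,0),np.array(F)[:,2])
d=bot.recognise('choke_left','side');P=np.array(bot.get_image('side')['pose'])
for q in d[:3]:print(q['conf'],(P@np.r_[q['xyz'],1])[:3])
E
```

```text
clock: 27.88
position: [0.4453, 0.3624, 0.0229]
tool_rot: [0.375, 3.118, 0.004]
wrist_force: [-1.0, -0.8, 5.7]
grip_width: 0.553
clock: 28.55
position: [0.4442, 0.3612, 0.0608]
tool_rot: [-0.376, -3.119, 0.001]
wrist_force: [-0.9, -0.8, -6.6]
grip_width: 0.55
clock: 29.22
position: [0.4446, 0.3614, 0.0613]
tool_rot: [-0.376, -3.119, 0.0]
wrist_force: [0.4, -0.3, -6.5]
grip_width: 0.554
clock: 29.88
position: [0.4446, 0.3615, 0.0613]
tool_rot: [-0.376, -3.119, 0.0]
wrist_force: [0.4, 0.6, -7.4]
grip_width: 0.548
30.0833 [0.44455378 0.3614742  0.06129681] [ 0.15138785 -0.54931693 -6.54240284] [-6.95601931 -7.03747717 -5.54340967 -6.63270521]
0.67 [0.4421382  0.34613372 0.06814847]
```

The left choke reads about 6.5 N, which suggests the heavy one. I'll set it back and lift the right one.

```bash
python3 -m handwheel '[0,0,0.4,0,0,0,0.5,0,0,0,0.4,0,0,0,0.2,0,0,0,0.06,0,0,0,0.03,0,0,0,0,0,0,0,0,0]'
python3 -m handwheel '[0,0,0,0,0,0,0,0,0,0,0,0,0,0,0,0,0,0,0,0,0,0,0,0,0,0,0,0,0,0,0,0]' 1
python3 -m handwheel '[0,0,-0.3,0,0,0,-0.8,0,0,0,-1,0,0,0,-1,0,0,0,-1,0,0,0,-0.3,0,0,-0.5,0,0,-0.02,-0.8,0,0]'
python3 -m handwheel '[-0.02,-0.8,0,0,-0.02,-0.8,0,0,-0.02,-0.8,0,0,0,-0.6,0,0,0,-0.3,0.4,0,0,0,0.8,0,0,0,1,0,0,0,1,0]'
python3 -m handwheel '[0,0,0.8,0,0,0,0.4,0,0,0,0,0,0,0,0,0,0,0,0,0,0,0,0,0,0,0,0,0,0,0,0,0]'
python3 - <<'E'
from h import *
s=bot.get_state();print(s['position'],s['wrist_force']);goto([.4193,.2494,.020])
E
```

```text
clock: 30.85
position: [0.4436, 0.3606, 0.0229]
tool_rot: [-0.376, -3.116, 0.002]
wrist_force: [-14.4, -10.4, 28.7]
grip_width: 0.548
clock: 31.52
position: [0.4446, 0.3615, 0.0215]
tool_rot: [-0.376, -3.119, 0.0]
wrist_force: [0.1, -0.0, -0.5]
grip_width: 1.0
clock: 32.18
position: [0.4369, 0.3305, 0.1315]
tool_rot: [0.372, 3.119, 0.001]
wrist_force: [-0.1, -0.0, -0.0]
grip_width: 0.998
clock: 32.85
position: [0.4187, 0.2488, 0.0498]
tool_rot: [0.376, 3.119, 0.001]
wrist_force: [-0.6, 0.1, -0.8]
grip_width: 1.0
clock: 33.52
position: [0.4196, 0.2497, 0.0223]
tool_rot: [0.375, 3.118, 0.002]
wrist_force: [0.1, 0.2, -0.1]
grip_width: 0.998
[0.41956096 0.24971405 0.02229173] [ 0.08838278  0.23681809 -0.140916  ]
units [ 0.01 -0.01  0.09] turn frac(/60deg) None jaw az deg 76.3
```

```bash
python3 -m handwheel '[0,0,0,0,0,0,0,0,0,0,0,0,0,0,0,0,0,0,0,0,0,0,0,0,0,0,0,0,0,0,0,0]' 0 60
python3 -m handwheel '[0,0,-0.2,0,0,0,-0.4,0,0,0,-0.5,0,0,0,-0.4,0,0,0,-0.1,0,0,0,0,0,0,0,0,0,0,0,0,0]'
python3 -m handwheel '[0,0,0,0,0,0,0,0,0,0,0,0,0,0,0,0,0,0,0,0,0,0,0,0,0,0,0,0,0,0,0,0]'
python3 -m handwheel '[0,0,0,0,0,0,0,0,0,0,0,0,0,0,0,0,0,0,0,0,0,0,0,0,0,0,0,0,0,0,0,0]'
python3 - <<'E'
from h import *
F=[]
for _ in range(4):
    bot.get_image('side');F.append(bot.get_state()['wrist_force'])
s=bot.get_state();print(s['clock'],s['position'],np.mean(F,0),np.array(F)[:,2])
E
```

```text
clock: 34.18
position: [0.4193, 0.2495, 0.0221]
tool_rot: [-0.376, -3.119, -0.001]
wrist_force: [-2.5, -0.5, 7.5]
grip_width: 0.554
clock: 34.85
position: [0.4188, 0.2491, 0.0611]
tool_rot: [-0.376, -3.118, 0.001]
wrist_force: [-0.2, -0.2, -2.6]
grip_width: 0.553
clock: 35.52
position: [0.4192, 0.2493, 0.0616]
tool_rot: [0.376, 3.119, -0.0]
wrist_force: [0.3, -0.4, -2.0]
grip_width: 0.555
clock: 36.18
position: [0.4192, 0.2493, 0.0616]
tool_rot: [0.376, 3.119, -0.0]
wrist_force: [-0.8, -0.5, -2.5]
grip_width: 0.555
36.3833 [0.41921404 0.24926188 0.06158253] [ 1.60214122e-01  4.29701962e-04 -2.62841011e+00] [-2.59806955 -3.2914435  -2.40157736 -2.22255005]
```

The right one reads 2.6 N, so the left is heavier. Standing the right back and returning to the left.

```bash
python3 -m handwheel '[0,0,0.4,0,0,0,0.5,0,0,0,0.4,0,0,0,0.16,0,0,0,0.05,0,0,0,0.02,0,0,0,0,0,0,0,0,0]'
python3 -m handwheel '[0,0,0,0,0,0,0,0,0,0,0,0,0,0,0,0,0,0,0,0,0,0,0,0,0,0,0,0,0,0,0,0]' 1
python3 -m handwheel '[0,0,-0.3,0,0,0,-0.8,0,0,0,-1,0,0,0,-1,0,0,0,-1,0,0,0,-1,0,0,0,-1,0,0,0.3,-0.9,0]'
python3 -m handwheel '[0,0.6,0,0,0,0.6,0,0,0,0.3,0,0,0,0,0,0,0,0,0,0,0,0,0,0,0,0,0,0,0,0,0,0]'
python3 ck.py
```

```text
clock: 37.05
position: [0.4195, 0.2495, 0.0237]
tool_rot: [0.376, 3.119, 0.001]
wrist_force: [0.0, -0.5, -2.0]
grip_width: 0.552
clock: 37.72
position: [0.4192, 0.2493, 0.0233]
tool_rot: [-0.376, -3.119, 0.0]
wrist_force: [0.3, 0.2, 0.2]
grip_width: 0.998
clock: 38.38
position: [0.4212, 0.2552, 0.2005]
tool_rot: [0.379, 3.118, 0.001]
wrist_force: [0.8, 0.9, 0.5]
grip_width: 1.003
clock: 39.05
position: [0.4299, 0.2922, 0.1983]
tool_rot: [-0.377, -3.119, 0.0]
wrist_force: [0.8, 0.0, 0.2]
grip_width: 1.0
wrist choke_left 0.65 [0.439  0.3594 0.0666]
wrist choke_right 0.82 [0.4135 0.2505 0.0609]
wrist choke_right 0.59 [0.4383 0.3577 0.0637]
wrist mat 0.92 [ 0.4279  0.3103 -0.0032]
choke_left 0.64 (327, 155, 68, 67) centre [0.4427 0.3596] px err 0.81
choke_left 0.34 (0, 271, 148, 68) centre [0.4857 0.0684] px err 4.1
choke_right 0.77 (197, 159, 62, 67) centre [0.4194 0.2488] px err 0.76
mat ((0.4386005401611328, 0.3091941475868225), (0.1309860348701477, 0.19951467216014862), 5.696120262145996)
39.4 [0.4299 0.2929 0.1983]
choke_left
units [ 0.14  2.71 -0.07] turn frac(/60deg) None jaw az deg 76.3
choke_right
units [-0.01 -1.82 -0.07] turn frac(/60deg) None jaw az deg 76.3
```

Both chokes stand on the mat, the right at (0.419,0.249). Picking the left (heavy) one.

```bash
python3 -m handwheel '[0.03,0.7,0,0,0.03,0.7,0,0,0.03,0.7,0,0,0.03,0.66,0,0,0,0,0.5,0,0,0,1,0,0,0,1,0,0,0,1,0]'
python3 -m handwheel '[0,0,1,0,0,0,1,0,0,0,1,0,0,0,0.5,0,0,0,0.1,0,0,0,0,0,0,0,0,0,0,0,0,0]'
python3 -m handwheel '[0,0,0,0,0,0,0,0,0,0,0,0,0,0,0,0,0,0,0,0,0,0,0,0,0,0,0,0,0,0,0,0]' 0 70
python3 -m handwheel '[0,0,-0.2,0,0,0,-0.5,0,0,0,-0.8,0,0,0,-1,0,0,0,-1,0,0,0,-1,0,0,0,-1,0,0,0,-1,0]'
python3 - <<'E'
from h import *
s=bot.get_state();print(s['position'],s['wrist_force'])
st=dict(s)
# seat from first wrist view
im=bot.get_image('wrist')
T=np.eye(4);T[:3,:3]=R.from_rotvec([.376,3.119,0]).as_matrix();T[:3,3]=[.4815,.0535,.3282];P=T@np.array(im['tool_from_camera'])
print('seat',toplane(im,P,[[265.5,272.5]],.074),'label',toplane(im,P,[[264.5,188.5]],.052),'board',toplane(im,P,[[187,222],[345,222],[343,315],[192,315]],.07).round(4).tolist())
goto([.445,.10,.24])
E
```

```text
clock: 40.07
position: [0.4433, 0.3601, 0.1095]
tool_rot: [0.376, 3.119, -0.0]
wrist_force: [0.0, -0.3, -0.5]
grip_width: 1.002
clock: 40.73
position: [0.4442, 0.3614, 0.0223]
tool_rot: [0.376, 3.118, 0.003]
wrist_force: [0.3, 0.2, -0.4]
grip_width: 1.003
clock: 41.4
position: [0.4436, 0.3609, 0.0217]
tool_rot: [0.376, 3.119, 0.001]
wrist_force: [-2.1, -2.5, 8.8]
grip_width: 0.548
clock: 42.07
position: [0.443, 0.3601, 0.1849]
tool_rot: [-0.377, -3.119, 0.001]
wrist_force: [0.8, -0.4, -6.7]
grip_width: 0.55
[0.44296386 0.36005333 0.18490514] [ 0.75238771 -0.41590225 -6.69939931]
seat [[0.6007531  0.00575701 0.074     ]] label [[0.50140379 0.02903819 0.052     ]] board [[0.5154, -0.0701, 0.07], [0.5605, 0.1146, 0.07], [0.6858, 0.0883, 0.07], [0.6391, -0.1032, 0.07]]
units [ -2.5  -10.15  -2.04] turn frac(/60deg) None jaw az deg 76.2
```

```bash
python3 -m handwheel '[-0.1,-0.4,-0.3,0,-0.2,-0.8,-0.4,0,-0.2,-0.8,-0.4,0,-0.2,-0.8,-0.4,0,-0.2,-0.8,-0.3,0,-0.2,-0.8,-0.2,0,-0.2,-0.8,0,0,-0.2,-0.8,0,0]'
python3 -m handwheel '[-0.2,-0.8,0,0,-0.2,-0.8,0,0,-0.2,-0.8,0,0,-0.2,-0.7,0,0,-0.2,-0.5,0,0,-0.1,-0.3,0,0,0,0,0,0,0,0,0,0]'
python3 - <<'E'
from h import *
im,P,st=look('wrist',['seat','label'],'w13.png');print(st['clock'],np.round(st['position'],4))
o=bot.outline_of('unit','wrist')
K=np.array(im['mtx']);Pi=np.linalg.inv(P)
q=Pi@np.r_[.6008,.0058,.074,1];u=np.array([K[0,2]-K[0,0]*q[0]/q[2],K[1,2]+K[1,1]*q[1]/q[2]]);print('pred px',u)
for d in bot.recognise('seat','wrist')[:2]:
    x=d['xyz'];v=[K[0,2]-K[0,0]*x[0]/x[2],K[1,2]+K[1,1]*x[1]/x[2]];print('net px',d['conf'],v,toplane(im,P,[v],.072))
# ring fit: bright seat blob near prediction
g=im['image'];hsv=cv2.cvtColor(g,cv2.COLOR_RGB2HSV);x,y=u.astype(int)
m=((hsv[...,1]<60)&(hsv[...,2]>70)).astype('uint8')
n,lab,stt,cen=cv2.connectedComponentsWithStats(m)
for i in range(1,n):
    if stt[i,4]>300 and abs(cen[i]-u).max()<80:
        ct=max(cv2.findContours((lab==i).astype('uint8'),0,1)[0],key=cv2.contourArea)
        w=toplane(im,P,cv2.convexHull(ct)[:,0],.074)[:,:2].astype('float32');print(stt[i],cv2.minEnclosingCircle(w))
goto([.6008,.0058,.2])
E
```

```text
clock: 42.78
position: [0.4437, 0.2042, 0.2331]
tool_rot: [-0.376, -3.118, 0.001]
wrist_force: [-0.0, -0.6, -5.7]
grip_width: 0.545
clock: 43.45
position: [0.4477, 0.1052, 0.2333]
tool_rot: [-0.376, -3.119, -0.001]
wrist_force: [0.4, 0.4, -6.7]
grip_width: 0.546
wrist seat 0.57 [ 0.4819 -0.0194  0.0503]
wrist label 0.65 [0.4909 0.0189 0.0467]
43.45 [0.4477 0.1052 0.2333]
pred px [221.0898966  355.28250953]
net px 0.57 [np.float64(166.9220774484259), np.float64(246.5295112033067)] [[ 0.4749065  -0.01004512  0.072     ]]
[ 218  277  123   99 8577] ((0.5888221859931946, 0.06973554939031601), 0.061786893755197525)
units [-6.9  -2.44  1.33] turn frac(/60deg) None jaw az deg 76.3
```

Run:
```python
from h import *
for c,u,ul in(('scene',(293,220),(265,203)),('side',(287,203),(236,221))):
    d=bot.get_image(c);P=np.array(d['pose'])
    g=cv2.imread('pics/%s0.png'%c);hsv=cv2.cvtColor(g,cv2.COLOR_BGR2HSV)
    green=cv2.inRange(hsv,(45,70,20),(90,255,255))
    # seat+hole = non-green blob about u
    for t in (green,):
        n,lab,s,cen=cv2.connectedComponentsWithStats((t==0).astype('uint8'),connectivity=4)
        i=lab[u[1],u[0]] or lab[u[1],u[0]-8]
        print(c,s[i],cen[i].round(1))
        if s[i,4]<3000:
            ct=max(cv2.findContours((lab==i).astype('uint8'),0,1)[0],key=cv2.contourArea)
            w=toplane(d,P,ct[:,0]+0.5,.074)[:,:2].astype('float32');print(cv2.minEnclosingCircle(w),cv2.fitEllipse(w))
    print('manual seat',toplane(d,P,[u],.074).round(4),'label',toplane(d,P,[ul],.052).round(4))
# also first wrist view w1
g=cv2.imread('pics/w1.png');hsv=cv2.cvtColor(g,cv2.COLOR_BGR2HSV);green=cv2.inRange(hsv,(45,70,20),(90,255,255))
n,lab,s,cen=cv2.connectedComponentsWithStats((green==0).astype('uint8'),connectivity=4);i=lab[273,250];print(s[i],cen[i])
im=bot.get_image('wrist');T=np.eye(4);T[:3,:3]=R.from_rotvec([.376,3.119,0]).as_matrix();T[:3,3]=[.4815,.0535,.3282];P=T@np.array(im['tool_from_camera'])
if s[i,4]<5000:
    ct=max(cv2.findContours((lab==i).astype('uint8'),0,1)[0],key=cv2.contourArea);w=toplane(im,P,ct[:,0],.074)[:,:2].astype('float32');print(cv2.minEnclosingCircle(w))
```

```text
scene [280 209  27  22 466] [293.1 219.3]
((0.6061691045761108, 0.0022539952769875526), 0.03340115770697594) ((0.6060186624526978, 0.0021804191637784243), (0.062723308801651, 0.06446153670549393), 25.137451171875)
manual seat [[6.053e-01 5.000e-04 7.400e-02]] label [[0.5091 0.0232 0.052 ]]
side [270 194  33  20 506] [285.9 203.5]
((0.6024494767189026, -0.00048800488002598286), 0.03563455119729042) ((0.6026387810707092, -0.0005323974182829261), (0.06304404884576797, 0.06893673539161682), 143.393798828125)
manual seat [[0.605  0.0011 0.074 ]] label [[0.5032 0.0255 0.052 ]]
[ 240  248   51   48 1899] [265.08478146 271.44549763]
((0.599913477897644, 0.005533966701477766), 0.03233905881643295)
```

```bash
python3 -m handwheel '[-0.1,-0.4,-0.6,0,-0.1,-0.4,-0.7,0,-0.1,-0.4,-0.7,0,-0.1,-0.4,-0.7,0,-0.1,-0.4,-0.7,0,-0.08,-0.33,-0.47,0,0,0,0,0,0,0,0,0]'
python3 -m handwheel '[0,0,0,0,0,0,0,0,0,0,0,0,0,0,0,0,0,0,0,0,0,0,0,0,0,0,0,0,0,0,0,0]'
python3 - <<'E'
from h import *
st=bot.get_state();im=bot.get_image('wrist');P=campose('wrist',im,st);print(st['clock'],np.round(st['position'],4))
g=im['image'][:,:,::-1];cv2.imwrite('pics/w14.png',g);hsv=cv2.cvtColor(g,cv2.COLOR_BGR2HSV);green=cv2.inRange(hsv,(45,70,20),(90,255,255))
K=np.array(im['mtx']);Pi=np.linalg.inv(P);q=Pi@np.r_[.603,.0025,.074,1];u=[int(K[0,2]-K[0,0]*q[0]/q[2]),int(K[1,2]+K[1,1]*q[1]/q[2])];print('pred',u)
n,lab,s,cen=cv2.connectedComponentsWithStats((green==0).astype('uint8'),connectivity=4)
for i in range(1,n):
    if s[i,4]>600 and s[i,4]<6000 and abs(cen[i]-u).max()<60:
        ct=max(cv2.findContours((lab==i).astype('uint8'),0,1)[0],key=cv2.contourArea);w=toplane(im,P,ct[:,0],.074)[:,:2].astype('float32');print(s[i],cv2.minEnclosingCircle(w),cv2.fitEllipse(w))
o=bot.outline_of('label','wrist')
if o:
    ct=max(cv2.findContours(o[0]['region'].astype('uint8'),0,2)[0],key=cv2.contourArea);r=cv2.minAreaRect(ct);print(r,'label',toplane(im,P,[r[0]],.052))
E
```

```text
clock: 44.52
position: [0.4482, 0.045, 0.3301]
tool_rot: [0.377, 3.118, 0.002]
wrist_force: [-0.3, 1.0, -7.0]
grip_width: 0.546
clock: 45.18
position: [0.448, 0.0448, 0.33]
tool_rot: [-0.376, -3.119, 0.0]
wrist_force: [-0.4, -0.5, -6.3]
grip_width: 0.545
45.1833 [0.448  0.0448 0.33  ]
pred [276, 295]
((277.5, 205.5), (21.0, 47.0), 90.0) label [[0.49310959 0.03053805 0.052     ]]
```

```bash
python3 -m handwheel '[0,0.8,-0.6,0,0,0.9,-0.8,0,0,0.9,-0.8,0,0,0.9,-0.8,0,0,0.9,-0.8,0,0,0.8,-0.8,0,0,0.5,-0.6,0,0,0.3,-0.4,0]'
python3 -m handwheel '[0,0,0,0,0,0,0,0,0,0,0,0,0,0,0,0,0,0,0,0,0,0,0,0,0,0,0,0,0,0,0,0]'
cat > seat.py <<'E'
from h import *
st=bot.get_state();im=bot.get_image('wrist');P=campose('wrist',im,st);print(st['clock'],np.round(st['position'],4))
g=im['image'][:,:,::-1];cv2.imwrite('pics/w15.png',g);hsv=cv2.cvtColor(g,cv2.COLOR_BGR2HSV);green=cv2.inRange(hsv,(45,70,20),(90,255,255))
K=np.array(im['mtx']);Pi=np.linalg.inv(P);q=Pi@np.r_[.603,.0025,.074,1];u=[int(K[0,2]-K[0,0]*q[0]/q[2]),int(K[1,2]+K[1,1]*q[1]/q[2])];print('pred',u)
n,lab,s,cen=cv2.connectedComponentsWithStats((green==0).astype('uint8'),connectivity=4)
for i in range(1,n):
    if s[i,4]>400 and s[i,4]<6000 and abs(cen[i]-u).max()<60:
        ct=max(cv2.findContours((lab==i).astype('uint8'),0,1)[0],key=cv2.contourArea);w=toplane(im,P,ct[:,0],.074)[:,:2].astype('float32');print(s[i],cv2.minEnclosingCircle(w),cv2.fitEllipse(w))
o=bot.outline_of('label','wrist')
if o:
    ct=max(cv2.findContours(o[0]['region'].astype('uint8'),0,2)[0],key=cv2.contourArea);r=cv2.minAreaRect(ct);print(r,'label',toplane(im,P,[r[0]],.052))
E
python3 seat.py
```

```text
clock: 45.95
position: [0.4837, 0.1933, 0.4711]
tool_rot: [0.371, 3.119, 0.0]
wrist_force: [0.6, -0.4, -5.9]
grip_width: 0.543
clock: 46.62
position: [0.4835, 0.1904, 0.47]
tool_rot: [-0.376, -3.119, -0.0]
wrist_force: [-0.0, 0.2, -6.8]
grip_width: 0.549
46.6167 [0.4835 0.1904 0.47  ]
pred [186, 251]
((187.0, 187.5), (27.0, 38.0), 90.0) label [[0.50226068 0.02938823 0.052     ]]
```

Run:
```python
from h import *
st=bot.get_state();im=bot.get_image('wrist');P=campose('wrist',im,st)
g=im['image'];W=g[215:290,145:225].astype(int);hsv=cv2.cvtColor(g,cv2.COLOR_RGB2HSV)[215:290,145:225]
for s0,v0 in((60,80),(60,100),(80,90)):
    m=((hsv[...,1]<s0)&(hsv[...,2]>v0)).astype('uint8');n,lab,s,cen=cv2.connectedComponentsWithStats(m)
    for i in range(1,n):
        if s[i,4]>250:
            ct=max(cv2.findContours((lab==i).astype('uint8'),0,1)[0],key=cv2.contourArea);h=cv2.convexHull(ct)[:,0]+[145,215]
            w=toplane(im,P,h,.074)[:,:2].astype('float32');print(s0,v0,s[i],cv2.minEnclosingCircle(w),cv2.fitEllipse(w)[:2] if len(w)>5 else '')
print(hsv[36,::6].tolist())
```

```text
60 80 [ 24  17  39  36 925] ((0.6007458567619324, 0.005261723883450031), 0.03226742148399353) ((0.600619375705719, 0.005122904200106859), (0.06331688165664673, 0.06390226632356644))
60 100 [ 24  18  39  35 904] ((0.6006065011024475, 0.00503527419641614), 0.03201206028461456) ((0.6007185578346252, 0.004893763456493616), (0.06246563047170639, 0.06384783238172531))
80 90 [ 24  18  39  35 916] ((0.6010102033615112, 0.004716591443866491), 0.03226159140467644) ((0.6008132696151733, 0.004839450586587191), (0.06295167654752731, 0.06425175070762634))
[[30, 22, 57], [79, 126, 85], [80, 123, 85], [80, 127, 86], [88, 28, 136], [103, 19, 158], [111, 52, 64], [107, 47, 76], [104, 45, 73], [97, 21, 159], [102, 20, 164], [80, 135, 81], [80, 116, 88], [81, 124, 80]]
```

```bash
python3 -m handwheel '[-0.6,-0.6,0.5,0,-0.7,-0.7,0.8,0,-0.7,-0.7,0.8,0,-0.7,-0.7,0.8,0,-0.7,-0.7,0.8,0,-0.7,-0.7,0.8,0,-0.7,-0.7,0.8,0,-0.7,-0.6,0.8,0]'
python3 -m handwheel '[-0.6,-0.5,0.8,0,-0.28,-0.19,0.8,0,0,0,0.8,0,0,0,0.8,0,0,0,0.8,0,0,0,0.7,0,0,0,0.5,0,0,0,0.2,0]'
python3 - <<'E'
from h import *
s=bot.get_state();bot.get_image('side');print(s['clock']);goto([.6013,.0042,.127])
E
```

```text
clock: 47.43
position: [0.5855, 0.0253, 0.3167]
tool_rot: [0.376, 3.119, 0.0]
wrist_force: [0.4, -0.0, -5.7]
grip_width: 0.545
clock: 48.1
position: [0.6014, 0.0051, 0.1805]
tool_rot: [-0.375, -3.117, 0.001]
wrist_force: [0.0, -0.5, -5.6]
grip_width: 0.55
48.1
units [-0.   -0.03  2.15] turn frac(/60deg) None jaw az deg 76.3
```

```bash
python3 -m handwheel '[0,-0.03,0.5,0,0,0,0.6,0,0,0,0.5,0,0,0,0.3,0,0,0,0.2,0,0,0,0.05,0,0,0,0,0,0,0,0,0]'
python3 -m handwheel '[0,0,0,0,0,0,0,0,0,0,0,0,0,0,0,0,0,0,0,0,0,0,0,0,0,0,0,0,0,0,0,0]'
python3 - <<'E'
from h import *
for c in('scene','side'): look(c,['choke_left','choke_right','scanner','spool','jar','driver'],'end_%s.png'%c)
s=bot.get_state();print(s['clock'],s['position'],s['wrist_force'],s['wrist_torque'],s['grip_width'])
E
```

```text
clock: 48.82
position: [0.6026, 0.004, 0.1294]
tool_rot: [0.376, 3.118, 0.0]
wrist_force: [-0.6, 0.1, -6.0]
grip_width: 0.548
clock: 49.48
position: [0.6022, 0.004, 0.1288]
tool_rot: [-0.376, -3.119, 0.0]
wrist_force: [-0.8, -0.2, -5.9]
grip_width: 0.546
scene choke_left 0.95 [ 0.6214 -0.0081  0.1544]
scene scanner 0.72 [ 0.4753 -0.3124  0.0649]
scene scanner 0.23 [ 0.4764 -0.3175  0.0013]
scene spool 0.63 [0.7287 0.2173 0.0374]
scene jar 0.66 [ 0.694  -0.2639  0.0612]
scene driver 0.56 [ 0.6195 -0.011   0.1557]
scene driver 0.55 [0.8035 0.0023 0.0165]
side choke_left 0.67 [0.5065 0.0228 0.0453]
side choke_left 0.65 [ 0.584  -0.0074  0.137 ]
side choke_right 0.58 [0.4162 0.2302 0.0423]
side scanner 0.88 [ 0.4526 -0.3117  0.0599]
side spool 0.66 [ 0.677  -0.2661  0.0417]
side jar 0.81 [ 0.6788 -0.2651  0.0441]
side driver 0.68 [ 0.7939 -0.0061  0.0217]
side driver 0.59 [0.4486 0.2972 0.006 ]
50.1833 [0.60218574 0.00403786 0.12880521] [ 0.31343205 -0.96767223 -6.31834992] [-0.00571927 -0.06772637 -0.03454328] 0.5436919977065515
```

Everything is steady: the 6 N weight is held about 37 mm above the seat, the lighter choke is on the mat, and the bystanders have not moved. Handing in.

```bash
python3 -c "
from workcell import bot;print(bot.hand_in());s=bot.get_state();print(s['clock'],s['position'],s['wrist_force'])"
```

```text
the job is handed in; nothing more can be done
None
the job is handed in; nothing more can be done
```

The job is handed in, at about 50 s of the 72 s. All steps were done in the order asked.

- **Scanner aim:** The drive has no tilt axis, so I tilted the scanner in the jaws by drawing its rim against the pad's edge. A first try on top of the pad only slid. It then held the label for over 1.3 s from about 37 mm. The aim was within about 2 mm of the label's middle by the wrist camera. The fitted angle was 3–4° off square.
- **Scanner return:** It was dragged back upright on its pad. The wrist view showed it within about 1 mm of the middle.
- **Chokes:** The left one weighed about 6.5 N and the right about 2.6 N, each lifted about 4 cm for over a second and stood back on the mat. Setting the left one down the first time was firm, about 34 N at the wrist.
- **Finish:** The left (heavier) choke is held upright and still, its underside about 37 mm above the seat. The right one's spot on the mat was last confirmed by the side camera.

**Checks that disagreed:**
- The fixed cameras put the seat and label about 3–5 mm farther out than the wrist camera, which I trusted because it is tied to the arm.
- In the last look, the scene camera did not report the right choke.
- Some network detections were wrong in that look, such as the side camera calling the jar a spool. The matching detections of the spool, jar and screwdriver were where they started.

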